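# Slide the one full freezer box out of the crate

## Task

Three freezer boxes that look alike stand in the open-fronted crate; one is packed full and heavy, the other two are empty. Find out by feel (a short nudge each) which is the full one, and slide it out through the open front until it stands flat on the dark mat, clear of the crate. Leave the two empty boxes in the crate, keep all boxes flat, and let nothing that lies on them fall off.

Things in the scene. Friction and masses are not known exactly. Their poses are not given: they have to be found in the camera images.
- crate: fixed grey metal crate, 205 mm deep (x), 520 mm wide (y); origin: centre of its underside; x points from the open front (nearest the robot) to the back, z up. Floor 5 mm thick, ends at x = -102.5 mm, no front wall; side and back walls 6 mm thick, 62 mm high, back wall's inner face at x = +96.5 mm: about 47 mm free behind each box, for fingertips from above
- mat: fixed dark rubber mat, 180 mm (x) by 520 mm (y), 3 mm thick, origin at the centre of its underside; it lies right in front of the crate's open front, its centre 195 mm in front of the crate's centre, axes alike; its top is 2 mm below the crate's floor, so boxes slide down onto it
- box_a: closed white card freezer box, 138 x 137 x 50 mm high, origin at the centre of its underside, z up; left one, 155 mm left of the crate's middle. One of three that look alike, about 17 mm apart. Two are empty (0.16 kg), one is packed full (0.78 to 0.93 kg); which one varies and cannot be seen. Too wide to grip: push it. Friction on crate and mat 0.5 to 0.7 (about 1 N slides an empty one, 4 to 6 N the full one).
- box_b: closed white card freezer box, 138 x 137 x 50 mm high, origin at the centre of its underside, z up; middle one. One of three that look alike, about 17 mm apart. Two are empty (0.16 kg), one is packed full (0.78 to 0.93 kg); which one varies and cannot be seen. Too wide to grip: push it. Friction on crate and mat 0.5 to 0.7 (about 1 N slides an empty one, 4 to 6 N the full one).
- box_c: closed white card freezer box, 138 x 137 x 50 mm high, origin at the centre of its underside, z up; right one, 155 mm right of the crate's middle. One of three that look alike, about 17 mm apart. Two are empty (0.16 kg), one is packed full (0.78 to 0.93 kg); which one varies and cannot be seen. Too wide to grip: push it. Friction on crate and mat 0.5 to 0.7 (about 1 N slides an empty one, 4 to 6 N the full one).
- timer: square white bench timer, 66 x 66 x 18 mm, 70 g, lying loose on top of one of the boxes (which one varies); origin at the centre of its underside
- tape: roll of label tape lying flat, 100 mm across, 25 mm high, 50 g, lying loose on top of one of the boxes (which one varies); origin at the centre of its underside
- marker: black marker pen, 142 x 14 x 16 mm, 11 g, lying loose on top of one of the boxes (which one varies); origin at the centre of its underside

How it is judged (in metres and radians):
At the end, for the whole second after the job is handed in: The full box is flat and at rest on the mat (pressing on it with over 4.5 N, more than an empty one), its centre 170 to 240 mm in front of the crate's centre, within 220 mm of its middle line; the other two lie flat, at rest, centres at most 75 mm in front of the crate's centre (((x of box_a in the frame of crate between -0.24 and -0.17 m and y of box_a in the frame of crate between -0.22 and 0.22 m and contact force between box_a and mat above 4.5 N and x of each of box_b, box_c in the frame of crate above -0.075 m) or (x of box_b in the frame of crate between -0.24 and -0.17 m and y of box_b in the frame of crate between -0.22 and 0.22 m and contact force between box_b and mat above 4.5 N and x of each of box_a, box_c in the frame of crate above -0.075 m) or (x of box_c in the frame of crate between -0.24 and -0.17 m and y of box_c in the frame of crate between -0.22 and 0.22 m and contact force between box_c and mat above 4.5 N and x of each of box_a, box_b in the frame of crate above -0.075 m)) and angle between each of box_a, box_b, box_c's own z axis and vertical below 0.05 rad and linear speed of each of box_a, box_b, box_c below 0.02 m/s); the robot touches nothing.
It fails at once if a thing that lay on a box falls off it (height (world z) of any of timer, tape, marker below 0.04 m).
It fails at once if a box is tipped up by more than about 25 degrees (angle between any of box_a, box_b, box_c's own z axis and vertical above 0.44 rad).
It also fails if it takes over 64 s, if anything falls off the work surface, if the arm or the gripper's body presses on something with over 40 N, if the wrist force passes 120 N, or if a joint passes its speed limit or range.

## Robot

A 6-joint arm with a two-finger parallel gripper is mounted at the origin on a cart in front of the work surface, level with it; the furniture and walls round the work are solid. World frame = base frame: x ahead of the robot, y to its left, z up, the work surface at z = 0. Lengths are in m, angles in degrees, forces in N, time in s.
With the tool pointing down it reaches from about 0.4 to 0.825 m from the base axis. Payload 7 kg.
Tool frame: the origin (TCP) lies on the front face of the gripper's body, between the roots of the fingers; the fingertips stand 66 mm ahead of it and the grasp point (between the pads) lies 47 mm ahead of it; z points along the fingers, y is the line along which they close (so a half turn about z gives the same grasp; the last joint's range is limited). The gripper opens to 88 mm and grips with 3 to 60 N. Pads are 19 mm wide; open, the fingers measure 130 mm over their backs; the gripper's body (78 mm by 193 mm) begins 47 mm behind the grasp point.
Start: joints at [-48.982, 20.546, 0.682, 0, -70.136, -16.507], TCP at [0.28, -0.614, 0.292] pointing down, gripper open.
Joint ranges: [-176.03, 176.03], [-82.01, 121.73], [-58.28, 71.71], [-173.87, 95.51], [-174.79, -0.11], [-173.66, 173.66]. Speed limits (degrees/s): [136.94, 136.94, 172.46, 180, 180, 180].

## Interface

Orientations are given as [roll, pitch, yaw] about the fixed x, y, z axes, in that order (R = Rz(yaw) Ry(pitch) Rx(roll)).
In Python, from plant import ctrl gives the robot as it stands.
- The arm moves only by the tool send_rows, never from a script. Its argument "deltas" is a list of rows, each a list of 2 entries, a list of its own where there are three numbers: the shift along the tool's x, y, z each as a share of 800 mm, from -1 to 1, then the turn about the tool's z as a share of 90 degrees, from -1 to 1. A call has exactly 5 rows; each row is the pose to reach, as a shift and turn from the pose commanded when the call began, along the tool's axes at that moment; what a row does not reach only later rows make up. A row lasts 1/12 s, in which the tool goes at most 41.7 mm and 7.16 degrees, less where a joint would pass 70% of its speed; a pose out of reach is approached as far as the arm can. A call with a number of a shift or a turn outside -1 to 1 is refused whole. A call with a gripper value outside its range is refused whole. "gripper" is the opening, from 0 (shut) to 1 (fully open), set as the call begins (left out, the last holds). The fingers move at their own pace and stop on an object; the grip force is fixed at half the most. Time passes only in rows, so rows that repeat a pose let the fingers close, or fill a call up. It gives the time, the measured TCP pose, the force, the opening and the grip force at its end, in the units of the state.
- ctrl.get_obs(): the state, without advancing time (a new reading comes with each control period).
- ctrl.snapshot(name): name is "scene" or "side" or "wrist"; returns a dict with "color" (400x640x3 uint8, red, green, blue), "vertical_fov" (degrees; the focal length in pixels is half the picture's height over the tangent of half this angle, whatever the lens; pixels are square), "cx", "cy" (the principal point, pixels), "k1" (the pictures are not rectified: a ray, as slopes to the right and down, at radius r is drawn at 1 + k1 r^2 times it, then the intrinsics apply), "rvec" (rotation vector, rad) and "tvec" (3), from world to camera coordinates, as OpenCV has them. Camera axes: x right, y down, z forward; pixel columns grow to the right and rows downward; lengths in m; the calibration is good to about 2 mm. A picture is of the moment at which its call begins. There is no depth.
- ctrl.close_job(): hands the job in; it is judged then, once.
Trained networks look in a picture, given as the dict that the camera call returned (one of the last four; its "shot" number tells which), for a name from the list of things; names that differ only in an ending like _2 or _b are one class to them, and where a whole thing is asked for, a point or a joint stands for the part that bears it (a point fixed in the world has none). Each returns a list of dicts, best first, with "conf" (0 to 1); they miss things now and then, are a little off and sometimes report something else, mostly with a low value. They report only what shows in the picture. A call takes as long as a camera call.
- ctrl.boxes_of(picture, thing): "xy" ([column, row] as shares, 0 to 1, of the picture: columns of its width, rows of its height, amid what is visible of it).
- ctrl.cut_out(picture, thing): "pixels" (400x640 bool, what is visible of it) and "xy" ([column, row] as shares, 0 to 1, of the picture: columns of its width, rows of its height, amid what is visible of it).
The state is a dict: "clock": time; "joint_pos": joint angles; "qvel": joint speeds; "tau": joint torques, N m; "tool_pos": TCP position; "orientation": TCP orientation; "force": force on the tool from outside, world axes, zero at the start; "moment": the same for the moment, N m; "opening": finger opening in m; "gripper_force": force on a finger pad.
Only numpy, scipy, OpenCV 4.12 (cv2) and the standard library are available. Lean on these libraries where they do the work, as an engineer would, in place of code of your own. Each camera call takes 0.05 s, during which the arm holds its last target. There are 200 camera calls.

## Working session

There is one attempt and no reset: what is moved stays moved. The work goes in short steps, Python scripts to look and compute and a tool call to move; the robot and the scene stay as the last step left them, time stands still between calls to the robot, and variables do not carry over. Pictures are saved under pics/ and viewed, at most 10 in all, crops included, and the job is handed in when it is done.

Besides the shell and the picture viewer there is one more tool, called after "Emit:" as a command line: name --argument value ..., lists and objects as JSON in quotes. send_rows: Moves the arm, as the interface text tells. Shift numbers are shares of 800 mm and turn numbers shares of 90 degrees, none past 1 either way. Its arguments: {"type":"object","properties":{"deltas":{"type":"array","items":{"type":"array"}},"gripper":{"type":"number"}},"required":["deltas"]}

```bash
mkdir -p pics; cat > h.py <<'E'
import numpy as np,cv2
from plant import ctrl
def ray(p,uv):
    f=200/np.tan(np.radians(p["vertical_fov"])/2)
    d=(np.array(uv,float)-[p["cx"],p["cy"]])/f; s=d.copy()
    for _ in range(20): s=d/(1+p["k1"]*(s@s))
    R=cv2.Rodrigues(np.array(p["rvec"],float))[0]; t=np.array(p["tvec"],float)
    return -R.T@t, R.T@np.array([s[0],s[1],1])
def at(p,uv,z):
    c,d=ray(p,uv); return c+d*(z-c[2])/d[2]
def proj(p,X):
    f=200/np.tan(np.radians(p["vertical_fov"])/2)
    R=cv2.Rodrigues(np.array(p["rvec"],float))[0]
    c=R@np.array(X,float)+np.array(p["tvec"],float); s=c[:2]/c[2]
    return s*(1+p["k1"]*(s@s))*f+[p["cx"],p["cy"]]
def save(p,n): cv2.imwrite(f"pics/{n}.png",p["color"][:,:,::-1])
E
python3 - <<'E'
from h import *
o=ctrl.get_obs();print(o)
ps={n:ctrl.snapshot(n) for n in("scene","side")}
for n,p in ps.items():
    save(p,n+"0"); print(n,ray(p,(320,200)))
    for t,z in(("box_a",.055),("timer",.073),("tape",.08),("marker",.071),("mat",.003),("crate",.03)):
        for b in ctrl.cut_out(p,t)[:4]:
            xy=np.array(b["xy"])*[640,400]
            m=b["pixels"]; h=cv2.minAreaRect(np.argwhere(m)[:,::-1].astype(np.float32))
            print(t,round(b["conf"],2),xy.round(),at(p,xy,z).round(3),m.sum())
im=np.vstack([ps[n]["color"] for n in ps]); cv2.imwrite("pics/both.png",cv2.resize(im[:,:,::-1],(480,600),interpolation=cv2.INTER_AREA))
E
```

```text
{'clock': 0.0, 'joint_pos': array([-4.89846602e+01,  2.05901315e+01,  6.31509151e-01, -2.08311783e-02,
       -7.01346401e+01, -1.65085804e+01]), 'qvel': array([ 0.07190904, -0.1124773 ,  0.05591162, -0.03153247, -0.00617238,
       -0.10381308]), 'tau': array([ 1.07157219e-03, -5.82715917e+01,  2.93065041e+01,  6.99700803e+00,
        7.05625236e-03, -1.87296123e-04]), 'tool_pos': array([ 0.27982704, -0.61382911,  0.29121787]), 'orientation': array([ 1.79905017e+02, -7.72879237e-03, -1.55500329e+02]), 'force': array([-0.12131647,  0.18026625, -0.32765982]), 'moment': array([0.04765181, 0.00558655, 0.00172151]), 'gripper_force': 0.0, 'opening': 0.08775001448614456}
scene (array([0.1230698 , 0.64245228, 0.47137507]), array([ 0.44643181, -0.73753887, -0.50686654]))
box_a 0.81 [308. 177.] [ 0.568 -0.038  0.055] 1861
box_a 0.77 [336. 157.] [ 0.571 -0.175  0.055] 1121
box_a 0.75 [278. 216.] [0.528 0.135 0.055] 2131
timer 0.85 [323. 150.] [ 0.598 -0.156  0.073] 310
tape 0.7 [263. 203.] [0.557 0.142 0.08 ] 1113
marker 0.75 [298. 173.] [ 0.583 -0.018  0.071] 330
marker 0.3 [252. 185.] [0.635 0.083 0.071] 6133
mat 0.9 [360. 227.] [0.405 0.013 0.003] 10470
crate 0.77 [239. 197.] [0.675 0.084 0.03 ] 5852
crate 0.22 [337. 157.] [ 0.595 -0.225  0.03 ] 1075
side (array([0.14748513, 0.73289368, 0.58745291]), array([ 0.36695662, -0.73313621, -0.57272205]))
box_a 0.92 [302. 168.] [ 0.57  -0.033  0.055] 2580
box_a 0.88 [330. 139.] [ 0.572 -0.169  0.055] 1572
timer 0.87 [318. 129.] [ 0.602 -0.17   0.073] 492
timer 0.31 [302. 168.] [ 0.557 -0.007  0.073] 2637
tape 0.63 [296. 159.] [ 0.577 -0.024  0.08 ] 443
tape 0.6 [257. 207.] [0.561 0.147 0.08 ] 1607
marker 0.8 [292. 157.] [ 0.596 -0.038  0.071] 406
mat 0.79 [369. 220.] [0.409 0.004 0.003] 14338
crate 0.57 [228. 197.] [0.672 0.085 0.03 ] 8306
```

View pics/scene0.png

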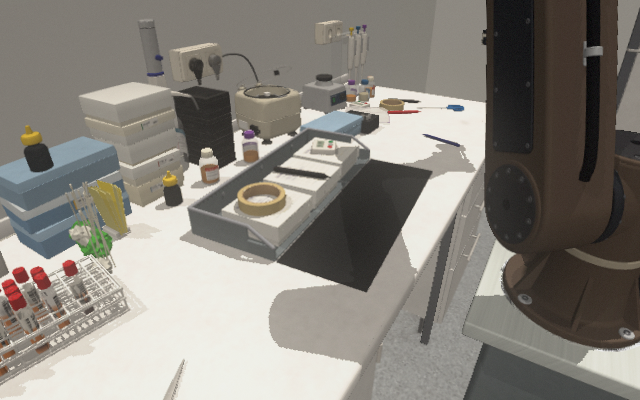

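View pics/side0.png

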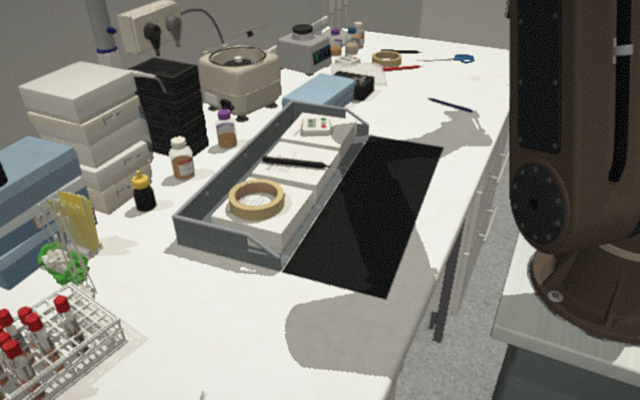

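The scene and side views show three boxes in the crate: tape on the left box (257,207 in side), marker on the middle (295,162), timer on the right (318,127). The mat's corners in side are at about (387,297), (285,270), (442,148) and (365,137).

```bash
python3 - <<'E'
from h import *
p=ctrl.snapshot("side")
b=ctrl.cut_out(p,"mat")[0]; c=max(cv2.findContours(b["pixels"].astype(np.uint8),0,2)[0],key=cv2.contourArea)[:,0]
w=np.array([at(p,u,.003)[:2] for u in c],np.float32)
r=cv2.minAreaRect(w);print("mat",r, cv2.boxPoints(r).round(3))
for u in [(387,297),(285,270),(442,148)]:print(at(p,u,.003).round(3))
for u in [(178,216),(368,122),(280,107)]:print("rim",u,at(p,u,.062).round(3))
for u in [(175,215),(285,105),(369,128),(285,250)]:print("rim",u,at(p,u,.062).round(3))
E
```

```text
mat ((0.42216819524765015, -0.0661202073097229), (0.18135881423950195, 0.5170168876647949), 5.06606388092041) [[ 0.309  0.183]
 [ 0.355 -0.332]
 [ 0.535 -0.316]
 [ 0.49   0.199]]
[0.31  0.179 0.003]
[0.485 0.194 0.003]
[ 0.358 -0.326  0.003]
rim (178, 216) [0.687 0.209 0.062]
rim (368, 122) [ 0.522 -0.268  0.062]
rim (280, 107) [ 0.748 -0.256  0.062]
rim (175, 215) [0.693 0.209 0.062]
rim (285, 105) [ 0.743 -0.271  0.062]
rim (369, 128) [ 0.509 -0.241  0.062]
rim (285, 250) [0.474 0.208 0.062]
```

```bash
cat >> h.py <<'E'
C=np.array([.616,-.049]); Y=5.07
def go(cx,cy,tipz,yaw=Y):
    a=np.radians(Y); ex=np.array([np.cos(a),np.sin(a)]); ey=np.array([-np.sin(a),np.cos(a)])
    w=C+cx*ex+cy*ey; o=ctrl.get_obs(); p=o["tool_pos"]; r=np.radians(o["orientation"])
    Rz=lambda t:np.array([[np.cos(t),-np.sin(t),0],[np.sin(t),np.cos(t),0],[0,0,1]])
    R=Rz(r[2])@np.diag([1,-1,-1])
    d=R.T@(np.array([*w,tipz+.066])-p); dy=(o["orientation"][2]-(yaw-180)+180)%360-180
    print("target",w.round(3),"delta",(d/.8).round(4),"turn",round(dy/90,4))
def where():
    a=np.radians(Y); o=ctrl.get_obs(); d=o["tool_pos"][:2]-C
    print(round(o["clock"],2),"crate xy",round(d@[np.cos(a),np.sin(a)],4),round(d@[-np.sin(a),np.cos(a)],4),"tip",round(o["tool_pos"][2]-.066,4),o["orientation"].round(2),o["force"].round(2))
E
python3 - <<'E'
from h import *
where(); go(.073,-.155,.2)
p=ctrl.snapshot("side")
for u in [(228,148),(182,178),(145,208)]:print(at(p,u,0).round(3))
E
```

```text
0.8 crate xy -0.3846 -0.5332 tip 0.2262 [ 180.     -0.   -155.49] [-0.16  0.51 -0.06]
target [ 0.702 -0.197] delta [-0.6968  0.2555  0.0327] turn 0.216
[ 0.817 -0.12   0.   ]
[0.832 0.033 0.   ]
[0.828 0.154 0.   ]
```

Emit:
send_rows --deltas '[[[-0.046,0.017,0.002],0],[[-0.093,0.034,0.004],0],[[-0.139,0.051,0.007],0],[[-0.186,0.068,0.009],0],[[-0.232,0.085,0.011],0]]' --gripper 1

```text
clock: 1.27
tool_pos: [0.4217, -0.4739, 0.2834]
orientation: [-180.0, 0.0, -155.5]
force: [0.6, -0.2, 0.5]
opening: 0.0877
gripper_force: 0.0
```

Emit:
send_rows --deltas '[[[-0.046,0.017,0.002],0],[[-0.093,0.034,0.004],0],[[-0.139,0.051,0.007],0],[[-0.186,0.068,0.009],0],[[-0.232,0.085,0.011],0]]'

```text
clock: 1.68
tool_pos: [0.5625, -0.3347, 0.2748]
orientation: [-180.0, 0.0, -155.5]
force: [0.1, -0.5, -0.3]
opening: 0.0877
gripper_force: 0.0
```

Emit:
send_rows --deltas '[[[-0.046,0.017,0.002],0.05],[[-0.093,0.034,0.004],0.1],[[-0.139,0.051,0.007],0.15],[[-0.186,0.068,0.009],0.2],[[-0.232,0.085,0.011],0.216]]'

```text
clock: 2.1
tool_pos: [0.7032, -0.1958, 0.2658]
orientation: [-180.0, 0.0, -175.2]
force: [0.8, -0.9, -0.0]
opening: 0.0876
gripper_force: 0.0
```

```bash
python3 - <<'E'
from h import *
where(); go(.073,-.155,.2)
p=ctrl.snapshot("wrist"); save(p,"w1"); print(ray(p,(320,200)))
for t,z in(("box_a",.055),("timer",.073),("crate",.03)):
    for b in ctrl.cut_out(p,t)[:3]:
        xy=np.array(b["xy"])*[640,400]; print(t,round(b["conf"],2),xy.round(),at(p,xy,z).round(3))
E
```

```text
2.1 crate xy 0.0739 -0.154 tip 0.1998 [-1.8000e+02  1.0000e-02 -1.7518e+02] [ 0.78 -0.92 -0.02]
target [ 0.702 -0.197] delta [ 0.0011 -0.0013 -0.0003] turn -0.0028
(array([ 0.61963191, -0.20242005,  0.35907032]), array([ 0.31089836,  0.01468821, -0.95041402]))
box_a 0.96 [306.  53.] [ 0.592 -0.219  0.055]
box_a 0.88 [603.  74.] [0.582 0.04  0.055]
box_a 0.82 [485.  77.] [ 0.597 -0.067  0.055]
timer 0.91 [327.  90.] [ 0.62  -0.2    0.073]
crate 0.58 [383. 174.] [ 0.696 -0.137  0.03 ]
```

View pics/w1.png

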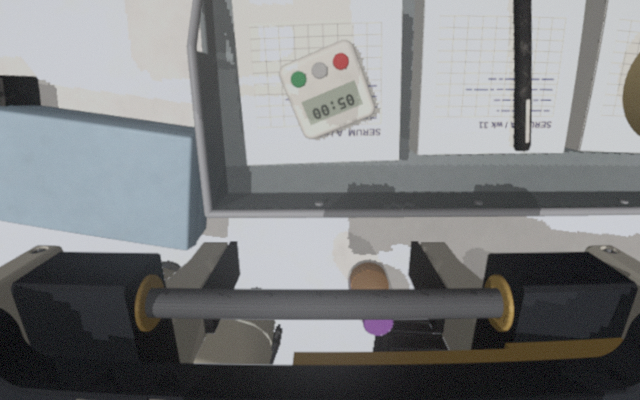

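The wrist view shows box c's back edge from (247,165) to (400,160), box b's from (418,155) to (566,152), and the back wall rim at about row 195 to 215.

```bash
python3 - <<'E'
from h import *
p=ctrl.snapshot("wrist")
a=np.radians(Y)
for n,u,z in [("cR",(247,165),.055),("cL",(400,160),.055),("bR",(418,155),.055),("bL",(566,152),.055),("wall in",(225,196),.062),("wall in",(640,193),.062),("wall out",(212,217),.062),("wall out",(640,206),.062)]:
    w=at(p,u,z); d=w[:2]-C; print(n,w.round(3),(d@[np.cos(a),np.sin(a)]).round(4),(d@[-np.sin(a),np.cos(a)]).round(4))
# per-column back edge profile
for b in ctrl.cut_out(p,"box_a")[:3]:
    m=b["pixels"]; cs=np.where(m.any(0))[0]; print(b["conf"],[(c,int(np.where(m[:,c])[0].max())) for c in cs[10:-5:30]])
go(.073,-.155,.1)
E
```

```text
cR [ 0.691 -0.267  0.055] 0.0553 -0.2233
cL [ 0.674 -0.13   0.055] 0.0503 -0.0855
bR [ 0.668 -0.114  0.055] 0.0457 -0.0696
bL [0.651 0.023 0.055] 0.0412 0.069
wall in [ 0.72  -0.284  0.062] 0.0825 -0.2437
wall in [0.681 0.108 0.062] 0.0781 0.1503
wall out [ 0.741 -0.297  0.062] 0.103 -0.2577
wall out [0.693 0.113 0.062] 0.0914 0.1543
0.93 [(np.int64(419), 157), (np.int64(449), 157), (np.int64(479), 155), (np.int64(509), 156), (np.int64(543), 155), (np.int64(573), 101)]
0.84 [(np.int64(576), 151), (np.int64(606), 153)]
0.57 [(np.int64(243), 119), (np.int64(273), 164), (np.int64(303), 163), (np.int64(333), 162), (np.int64(363), 162), (np.int64(393), 161)]
target [ 0.702 -0.197] delta [-0.0011  0.0011  0.1246] turn 0.0
```

Emit:
send_rows --deltas '[[[0,0,0.04],0],[[0,0,0.08],-0.02],[[0,0,0.12],-0.02],[[0,0,0.15],-0.02],[[0,0,0.15],-0.02]]'

```text
clock: 2.82
tool_pos: [0.6982, -0.1984, 0.1402]
orientation: [179.9, -0.5, -173.3]
force: [-1.9, 0.3, -1.4]
opening: 0.0876
gripper_force: 0.0
```

```bash
sed -i 's/^C=.*/C=np.array([.610,-.051]); Y=6.5/' h.py; python3 - <<'E'
from h import *
where(); go(.073,-.155,.03)
p=ctrl.snapshot("wrist"); save(p,"w2")
E
```

```text
2.82 crate xy 0.0709 -0.1565 tip 0.0742 [ 179.85   -0.47 -173.28] [-1.85  0.28 -1.4 ]
target [ 0.7   -0.197] delta [-0.0026  0.0018  0.0552] turn 0.0025
```

View pics/w2.png

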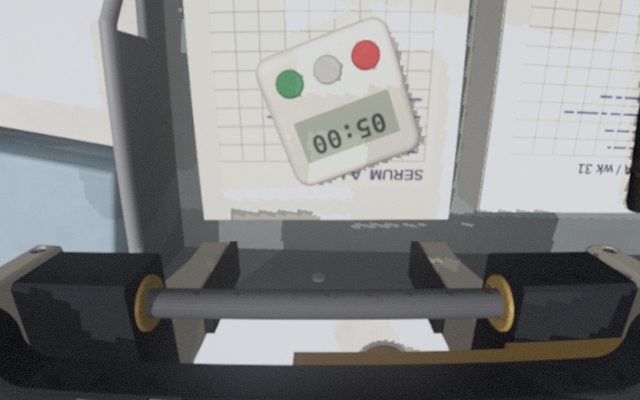

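The wrist view shows the timer on box c at (340,100), box c's back edge at row 218, and both fingers (about rows 245 to 330) over the gap behind it, straight with the box.

```bash
python3 - <<'E'
from h import *
where()
p=ctrl.snapshot("wrist"); where()
a=np.radians(Y)
for n,u,z in [("cR",(205,220),.055),("cL",(449,219),.055),("bolt",(318,278),.05),("rim",(330,318),.062)]:
    w=at(p,u,z); d=w[:2]-C; print(n,w.round(3),(d@[np.cos(a),np.sin(a)]).round(4),(d@[-np.sin(a),np.cos(a)]).round(4))
o=ctrl.get_obs()
R=lambda v: v
t=o["tool_pos"]+[0,0,-.066]; print("tip px",proj(p,t))
go(.073,-.155,.03)
E
```

```text
2.87 crate xy 0.0725 -0.1569 tip 0.0775 [ 179.95   -0.29 -173.22] [ 0.73 -0.19  0.62]
2.92 crate xy 0.0741 -0.1572 tip 0.0801 [-1.7998e+02 -6.0000e-02 -1.7318e+02] [1.23 0.58 0.86]
cR [ 0.695 -0.267  0.055] 0.0601 -0.2244
cL [ 0.678 -0.129  0.055] 0.0588 -0.0848
bolt [ 0.727 -0.198  0.05 ] 0.1 -0.1598
rim [ 0.747 -0.189  0.062] 0.1206 -0.1524
tip px [322.24676752 264.18251393]
target [ 0.7   -0.197] delta [0.0014 0.0027 0.0627] turn 0.0035
```

Emit:
send_rows --deltas '[[[-0.006,0.002,0.015],0.003],[[-0.006,0.002,0.03],0.003],[[-0.006,0.002,0.047],0.003],[[-0.006,0.002,0.06],0.003],[[-0.006,0.002,0.062],0.003]]'

```text
clock: 3.33
tool_pos: [0.7051, -0.1952, 0.0933]
orientation: [179.9, -0.2, -173.4]
force: [-0.4, 0.2, -1.3]
opening: 0.0875
gripper_force: 0.0
```

Emit:
send_rows --deltas '[[[0,0,0],0],[[0,0,0],0],[[0,0,0],0],[[0,0,0],0],[[0,0,0],0]]'

```text
clock: 3.75
tool_pos: [0.7069, -0.1954, 0.0968]
orientation: [-180.0, 0.1, -173.4]
force: [0.2, 0.4, 0.1]
opening: 0.0876
gripper_force: 0.0
```

```bash
sed -i 's/^C=.*/C=np.array([.616,-.050]); Y=6.5/' h.py; python3 -c "
from h import *
where()"
```

```text
3.75 crate xy 0.0738 -0.1547 tip 0.0308 [-1.7999e+02  6.0000e-02 -1.7339e+02] [0.18 0.45 0.07]
```

Emit:
send_rows --deltas '[[[0.002,0,0],0],[[0.004,0,0],0],[[0.006,0,0],0],[[0.008,0,0],0],[[0.01,0,0],0]]'

```text
clock: 4.17
tool_pos: [0.6984, -0.1963, 0.0962]
orientation: [180.0, 0.0, -173.4]
force: [0.5, -0.3, -0.5]
opening: 0.0873
gripper_force: 0.0
```

Emit:
send_rows --deltas '[[[0.002,0,0],0],[[0.004,0,0],0],[[0.006,0,0],0],[[0.008,0,0],0],[[0.01,0,0],0]]'

```text
clock: 4.58
tool_pos: [0.6907, -0.1972, 0.0962]
orientation: [-180.0, 0.0, -173.4]
force: [1.6, 0.2, -0.1]
opening: 0.0875
gripper_force: 0.5
```

Emit:
send_rows --deltas '[[[0.001,0,0],0],[[0.002,0,0],0],[[0.003,0,0],0],[[0.004,0,0],0],[[0.005,0,0],0]]'

```text
clock: 5.0
tool_pos: [0.6867, -0.1977, 0.0962]
orientation: [-180.0, 0.0, -173.4]
force: [0.8, 0.4, 0.3]
opening: 0.0873
gripper_force: 0.6
```

Emit:
send_rows --deltas '[[[0.001,0,0],0],[[0.002,0,0],0],[[0.003,0,0],0],[[0.004,0,0],0],[[0.005,0,0],0]]'

```text
clock: 5.42
tool_pos: [0.6827, -0.1982, 0.0962]
orientation: [-180.0, 0.0, -173.4]
force: [2.6, -0.8, -0.2]
opening: 0.0876
gripper_force: 0.6
```

Emit:
send_rows --deltas '[[[-0.004,0,0],0],[[-0.008,0,0],0],[[-0.012,0,0],0],[[-0.016,0,0],0],[[-0.02,0,0],0]]'

```text
clock: 5.83
tool_pos: [0.699, -0.1963, 0.096]
orientation: [180.0, -0.0, -173.4]
force: [-0.1, 0.2, -0.7]
opening: 0.0876
gripper_force: 0.0
```

```bash
python3 - <<'E'
from h import *
where(); p=ctrl.snapshot("wrist"); save(p,"w3"); go(.073,-.155,.1); go(.073,0,.1)
E
```

```text
5.83 crate xy 0.0659 -0.1547 tip 0.03 [ 1.800e+02 -2.000e-02 -1.734e+02] [-0.09  0.22 -0.69]
target [ 0.706 -0.196] delta [-0.0082 -0.0004 -0.0875] turn 0.0013
target [ 0.689 -0.042] delta [-0.0086  0.1933 -0.0875] turn 0.0013
```

View pics/w3.png

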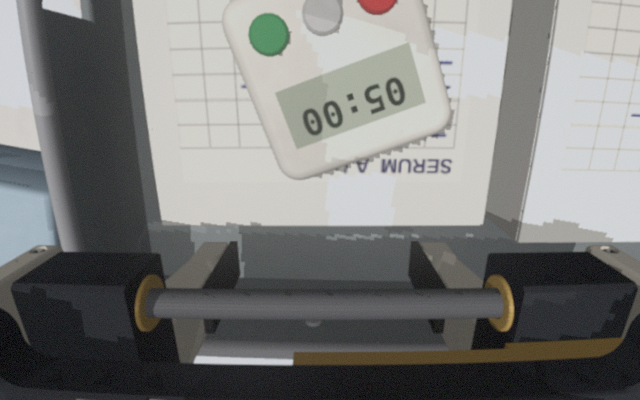

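The wrist view shows box c's back edge (row 225) now a little ahead of box b's (row 242), with the timer still in place. It slid at 1 to 2 N, so it is an empty one. Next is b.

Emit:
send_rows --deltas '[[[-0.008,0,-0.03],0],[[-0.008,0,-0.07],0],[[-0.008,0.03,-0.0875],0],[[-0.008,0.07,-0.0875],0],[[-0.008,0.11,-0.0875],0]]'

```text
clock: 6.3
tool_pos: [0.6954, -0.1079, 0.1677]
orientation: [-180.0, 0.2, -173.5]
force: [0.3, 1.0, 0.1]
opening: 0.0876
gripper_force: 0.0
```

Emit:
send_rows --deltas '[[[0,0.04,0],0],[[0,0.075,0],0],[[0,0.083,0],0],[[0,0.083,0],0],[[0,0.083,0],0]]'

```text
clock: 6.72
tool_pos: [0.6874, -0.042, 0.1663]
orientation: [-180.0, 0.0, -173.3]
force: [0.3, -0.5, -0.6]
opening: 0.0874
gripper_force: 0.0
```

```bash
python3 - <<'E'
from h import *
where(); p=ctrl.snapshot("wrist"); save(p,"w4"); go(.073,0,.03)
E
```

```text
6.72 crate xy 0.0718 -0.0002 tip 0.1003 [-179.99    0.   -173.34] [ 0.31 -0.55 -0.58]
target [ 0.689 -0.042] delta [-0.0016  0.0011  0.0877] turn 0.0011
```

View pics/w4.png

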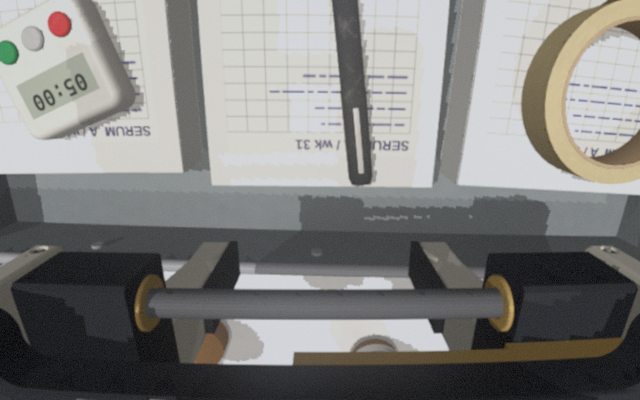

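The wrist view shows the fingers centred behind box b (edge at row 185, columns 210 to 433), with the marker's end level with that edge.

Emit:
send_rows --deltas '[[[-0.001,0.001,0.02],0],[[-0.001,0.001,0.05],0],[[-0.001,0.001,0.075],0],[[-0.001,0.001,0.087],0],[[-0.001,0.001,0.087],0]]'

```text
clock: 7.18
tool_pos: [0.6865, -0.0429, 0.0937]
orientation: [-180.0, -0.3, -173.5]
force: [0.9, 0.3, 0.3]
opening: 0.0875
gripper_force: 0.0
```

Emit:
send_rows --deltas '[[[0,0,0],0],[[0.001,0,0],0],[[0.003,0,0],0],[[0.005,0,0],0],[[0.007,0,0],0]]'

```text
clock: 7.6
tool_pos: [0.6825, -0.0419, 0.0976]
orientation: [180.0, 0.1, -173.4]
force: [0.2, 1.0, -0.2]
opening: 0.0875
gripper_force: 0.0
```

Emit:
send_rows --deltas '[[[0.002,0,0],0],[[0.004,0,0],0],[[0.006,0,0],0],[[0.008,0,0],0],[[0.01,0,0],0]]'

```text
clock: 8.02
tool_pos: [0.6743, -0.0429, 0.0966]
orientation: [-180.0, 0.0, -173.4]
force: [0.6, 0.4, 0.5]
opening: 0.088
gripper_force: 0.0
```

Emit:
send_rows --deltas '[[[0.001,0,0],0],[[0.002,0,0],0],[[0.003,0,0],0],[[0.004,0,0],0],[[0.005,0,0],0]]'

```text
clock: 8.43
tool_pos: [0.671, -0.0431, 0.0967]
orientation: [180.0, 0.1, -173.4]
force: [3.7, 0.2, -1.9]
opening: 0.0877
gripper_force: 2.0
```

Emit:
send_rows --deltas '[[[0.001,0,0],0],[[0.002,0,0],0],[[0.003,0,0],0],[[0.004,0,0],0],[[0.005,0,0],0]]'

```text
clock: 8.85
tool_pos: [0.6665, -0.0439, 0.0966]
orientation: [-180.0, 0.0, -173.4]
force: [4.2, 0.3, -2.0]
opening: 0.0873
gripper_force: 2.1
```

Box b slides at about 4.2 N with pad force 2.1 against 0.6 for c, so b is the full one. I'll keep pushing it.

Emit:
send_rows --deltas '[[[0.002,0,0],0],[[0.005,0,0],0],[[0.009,0,0],0],[[0.014,0,0],0],[[0.019,0,0],0]]'

```text
clock: 9.27
tool_pos: [0.6511, -0.0456, 0.0967]
orientation: [-180.0, 0.0, -173.4]
force: [5.0, 0.2, -1.0]
opening: 0.0879
gripper_force: 2.2
```

Emit:
send_rows --deltas '[[[0.005,0,0],0],[[0.01,0,0],0],[[0.015,0,0],0],[[0.02,0,0],0],[[0.025,0,0],0]]'

```text
clock: 9.68
tool_pos: [0.6312, -0.0479, 0.0967]
orientation: [-180.0, 0.0, -173.4]
force: [4.6, -0.1, -1.2]
opening: 0.0877
gripper_force: 2.3
```

Emit:
send_rows --deltas '[[[0.005,0,0],0],[[0.01,0,0],0],[[0.014,0,0],0],[[0.017,0,0],0],[[0.018,0,0],0]]'

```text
clock: 10.1
tool_pos: [0.617, -0.0495, 0.0968]
orientation: [180.0, 0.0, -173.4]
force: [4.7, 0.2, 0.2]
opening: 0.0876
gripper_force: 2.5
```

```bash
python3 - <<'E'
from h import *
where(); p=ctrl.snapshot("wrist"); q=ctrl.snapshot("scene"); where()
cv2.imwrite("pics/m.png",cv2.resize(np.vstack([p["color"],q["color"]])[:,:,::-1],(480,600),interpolation=cv2.INTER_AREA))
E
```

```text
10.1 crate xy 0.001 0.0004 tip 0.0308 [ 1.800e+02  2.000e-02 -1.734e+02] [4.67 0.18 0.2 ]
10.2 crate xy 0.0011 0.0004 tip 0.0307 [ 180.    -0.  -173.4] [ 3.92  1.34 -0.03]
```

View pics/m.png

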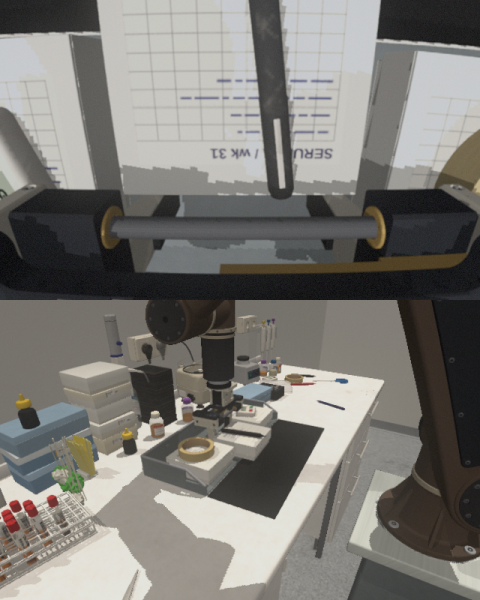

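The picture shows box b sliding straight out between its neighbours (wrist columns 105 to 375), with the marker, tape and timer still in place.

Emit:
send_rows --deltas '[[[0.002,0,0],0],[[0.005,0,0],0],[[0.009,0,0],0],[[0.014,0,0],0],[[0.019,0,0],0]]'

```text
clock: 10.62
tool_pos: [0.603, -0.0511, 0.097]
orientation: [-180.0, 0.1, -173.4]
force: [5.8, 0.0, 3.0]
opening: 0.0879
gripper_force: 3.1
```

Emit:
send_rows --deltas '[[[0.005,0,0],0],[[0.01,0,0],0],[[0.015,0,0],0],[[0.02,0,0],0],[[0.025,0,0],0]]'

```text
clock: 11.03
tool_pos: [0.5847, -0.0532, 0.0981]
orientation: [-180.0, 0.3, -173.3]
force: [8.5, 0.5, 6.8]
opening: 0.0878
gripper_force: 4.1
```

Emit:
send_rows --deltas '[[[0.005,0,0],0],[[0.01,0,0],0],[[0.015,0,0],0],[[0.02,0,0],0],[[0.025,0,0],0]]'

```text
clock: 11.45
tool_pos: [0.5636, -0.0557, 0.0974]
orientation: [-180.0, 0.2, -173.4]
force: [6.2, -0.5, 2.3]
opening: 0.0876
gripper_force: 2.9
```

Emit:
send_rows --deltas '[[[0.005,0,0],0],[[0.01,0,0],0],[[0.015,0,0],0],[[0.02,0,0],0],[[0.025,0,0],0]]'

```text
clock: 11.87
tool_pos: [0.543, -0.0581, 0.0969]
orientation: [-180.0, 0.1, -173.4]
force: [3.9, -0.3, 0.6]
opening: 0.0876
gripper_force: 2.5
```

Emit:
send_rows --deltas '[[[0.005,0,0],0],[[0.01,0,0],0],[[0.015,0,0],0],[[0.02,0,0],0],[[0.025,0,0],0]]'

```text
clock: 12.28
tool_pos: [0.5221, -0.0605, 0.0964]
orientation: [180.0, -0.0, -173.4]
force: [4.7, 1.0, -1.5]
opening: 0.0876
gripper_force: 2.2
```

Emit:
send_rows --deltas '[[[0.005,0,0],0],[[0.01,0,0],0],[[0.015,0,0],0],[[0.02,0,0],0],[[0.025,0,0],0]]'

```text
clock: 12.7
tool_pos: [0.5021, -0.0628, 0.0964]
orientation: [180.0, -0.0, -173.4]
force: [4.2, -0.5, -2.1]
opening: 0.0876
gripper_force: 2.0
```

Emit:
send_rows --deltas '[[[0.005,0,0],0],[[0.01,0,0],0],[[0.013,0,0],0],[[0.015,0,0],0],[[0.016,0,0],0]]'

```text
clock: 13.12
tool_pos: [0.4897, -0.0643, 0.0965]
orientation: [180.0, -0.0, -173.4]
force: [3.0, 0.2, -3.3]
opening: 0.0876
gripper_force: 1.8
```

```bash
python3 - <<'E'
from h import *
where(); p=ctrl.snapshot("wrist"); q=ctrl.snapshot("side"); where()
cv2.imwrite("pics/m2.png",cv2.resize(np.vstack([p["color"],q["color"]])[:,:,::-1],(480,600),interpolation=cv2.INTER_AREA))
E
```

```text
13.12 crate xy -0.1271 0.0001 tip 0.0305 [ 1.800e+02 -2.000e-02 -1.734e+02] [ 2.98  0.18 -3.33]
13.22 crate xy -0.1271 0.0001 tip 0.0305 [-1.800e+02 -4.000e-02 -1.734e+02] [ 0.96  0.99 -0.75]
```

View pics/m2.png

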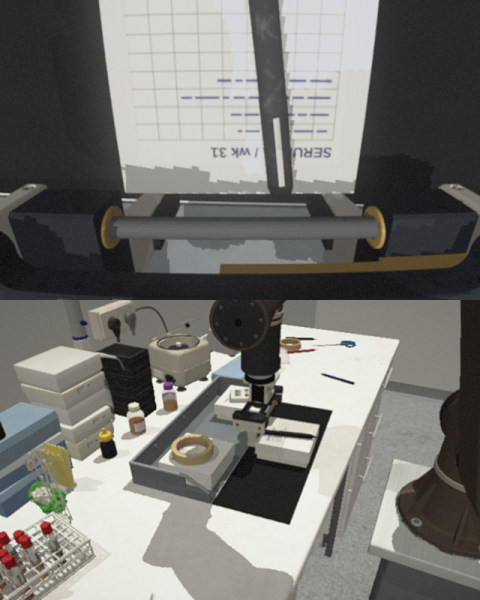

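The picture shows box b on the mat in front of the crate, marker on it, with the empties in the crate carrying the tape and timer. I'll back off and lift.

Emit:
send_rows --deltas '[[[-0.005,0,0],0],[[-0.01,0,0],0],[[-0.014,0,0],0],[[-0.014,0,-0.01],0],[[-0.014,0,-0.03],0]]'

```text
clock: 13.63
tool_pos: [0.5, -0.0632, 0.1194]
orientation: [-180.0, -0.3, -173.4]
force: [-0.9, -0.2, -0.3]
opening: 0.0879
gripper_force: 0.0
```

Emit:
send_rows --deltas '[[[0,0,-0.04],0],[[0,0,-0.08],0],[[0,0,-0.12],0],[[0,0,-0.16],0],[[0,0,-0.2],0]]'

```text
clock: 14.05
tool_pos: [0.5005, -0.0631, 0.2828]
orientation: [180.0, -0.0, -173.4]
force: [2.0, 0.9, -0.0]
opening: 0.0875
gripper_force: 0.0
```

Emit:
send_rows --deltas '[[[0,0,0],0],[[0,0,0],0],[[0,0,0],0],[[0,0,0],0],[[0,0,0],0]]'

```text
clock: 14.47
tool_pos: [0.5006, -0.063, 0.2794]
orientation: [-180.0, -0.1, -173.4]
force: [-0.4, 0.9, -0.4]
opening: 0.0876
gripper_force: 0.0
```

```bash
python3 - <<'E'
from h import *
where(); a=np.radians(Y)
for n in("wrist","side"):
  p=ctrl.snapshot(n)
  for t,z in(("box_a",.053),("marker",.07),("tape",.08),("timer",.073)):
    for b in ctrl.cut_out(p,t)[:3]:
        w=at(p,np.array(b["xy"])*[640,400],z); d=w[:2]-C; print(n,t,round(b["conf"],2),w.round(3),(d@[np.cos(a),np.sin(a)]).round(3),(d@[-np.sin(a),np.cos(a)]).round(3))
  if n=="wrist": save(p,"w9")
E
```

```text
14.47 crate xy -0.1161 0.0001 tip 0.2134 [-1.7999e+02 -1.4000e-01 -1.7341e+02] [-0.35  0.93 -0.37]
wrist box_a 0.98 [ 0.553 -0.209  0.053] -0.081 -0.151
wrist box_a 0.9 [0.527 0.084 0.053] -0.074 0.143
wrist box_a 0.71 [ 0.407 -0.082  0.053] -0.211 -0.008
wrist marker 0.84 [ 0.405 -0.063  0.07 ] -0.211 0.011
wrist tape 0.85 [0.542 0.088 0.08 ] -0.058 0.146
wrist timer 0.78 [ 0.582 -0.199  0.073] -0.051 -0.144
side box_a 0.83 [ 0.57  -0.147  0.053] -0.057 -0.091
side box_a 0.75 [0.541 0.14  0.053] -0.053 0.197
side box_a 0.75 [ 0.397 -0.031  0.053] -0.216 0.044
side marker 0.72 [ 0.406 -0.048  0.07 ] -0.208 0.026
side tape 0.96 [0.579 0.119 0.08 ] -0.018 0.173
side tape 0.59 [ 0.55  -0.107  0.08 ] -0.072 -0.049
side timer 0.75 [ 0.597 -0.17   0.073] -0.033 -0.117
```

View pics/w9.png

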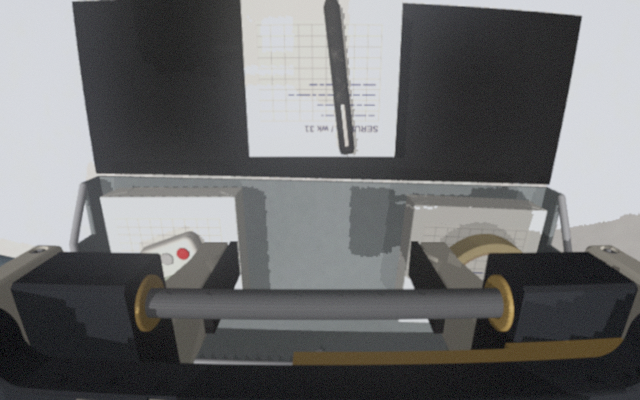

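The wrist view shows box b's back edge at row 157 (columns 248 to 396), in front of the crate's floor edge at row 178, and the two empties still inside. I'll check that gap, then hand in.

```bash
python3 - <<'E'
from h import *
p=ctrl.snapshot("wrist"); a=np.radians(Y)
f=lambda u,z:(at(p,u,z)[:2]-C)@[np.cos(a),np.sin(a)]
e=f((322,157),.053); c=f((322,179),.005); x=e-.069-(c+.1025); print(e,c,"box x",x)
if -.232<x<-.178 : print(ctrl.close_job())
E
```

```text
-0.13722828009487417 -0.1032483480550465 box x -0.20547993203982767
the job is handed in; nothing more can be done
None
```

The full box was the middle one, box_b. It now stands on the mat about 205 mm in front of the crate's centre, the two empties are still in the crate, nothing fell off, and the job is handed in. I nudged only c and b: c slid at about 1–2 N and b at about 4–5 N, so a was taken as empty without touching it.

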